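Pack the bricklayer's setting-out kit into its caddy

ROBOT

A 6-joint arm with a two-finger parallel gripper is mounted at the origin on the work surface; the furniture and walls round the work are solid. World frame = base frame: x ahead of the robot, y to its left, z up, the work surface at z = 0. Lengths are in m, angles in rad, forces in N, time in s.
With the tool pointing down it reaches from about 0.275 to 0.825 m from the base axis. Payload 4.9 kg.
Tool frame: the origin (TCP) lies midway between the tips of the shut fingers; the grasp point (between the pads) lies 19 mm behind it (bot.grip_depth is the distance from the TCP to the grasp point, in m); z points along the fingers, y is the line along which they close (so a half turn about z gives the same grasp; the last joint's range is limited). The gripper opens to 85 mm and grips with 20 to 120 N. Pads are 22 mm wide; open, the fingers measure 114 mm over their backs; the gripper's body (76 mm by 85 mm) begins 54 mm behind the grasp point. The pads swing forward as they close: fully open they stand 13 mm farther back than shut.
Start: joints at [-1.358, 0.326, -0.193, 1.052, 0, 1.437], TCP at [0.187, -0.517, 0.231] pointing down, gripper open.
Joint ranges: [-2.65, 2.65], [-0.97, 1.79], [-1.3, 1.35], [-1.93, 2.1], [-1.47, 1.37], [-3.14, 3.14]. Speed limits (rad/s): [2.57, 2.57, 3.14, 3.14, 3.14, 3.14].

INTERFACE

Orientations are given as a unit quaternion [w, x, y, z].
In Python, from cell import bot gives the robot as it stands. Calls block until the motion is done:
- bot.move_pose(position, orientation): joint-space move of the TCP to a pose.
- bot.move_linear(position, speed=0.15, rotation=None, until_force=None): straight line of the TCP; rotation=None keeps the orientation; speed is the mean speed in m/s. With until_force (N) it stops when the force on the tool has changed by that much, and returns True; else False.
- bot.goto_joints(angles): joint-space move.
- bot.set_gripper(opening, grasp_force=None): opening from 0.0 (shut) to 1.0 (fully open); grasp_force is the grip in N (None keeps the last); returns when the fingers have stopped.
- bot.wait(seconds).
- bot.solve_ik(position, orientation): joint angles nearest the present ones, or None.
- bot.camera(name): name is "side" or "top"; returns the picture (400x640x3 uint8, red, green, blue); there is no depth.
- bot.calibration(name): a dict with "mtx" (3x3 intrinsics, pixels), "extrinsics" (4x4, takes a point from world to camera coordinates). Camera axes: x right, y down, z forward; pixel columns grow to the right and rows downward; lengths in m; the calibration is good to about 2 mm. A picture is of the moment at which its call begins. calibration takes no time and is no camera call.
A pose or a line that the arm cannot do raises bot.PlanningError and nothing moves.
- bot.close_job(): hands the job in; it is judged then, once.
Trained networks look in the newest picture that a camera, given by its name, has taken for a name from the list of things; names that differ only in an ending like _2 or _b are one class to them, and where a whole thing is asked for, a point or a joint stands for the part that bears it (a point fixed in the world has none). Each returns a list of dicts, best first, with "confidence" (0 to 1); they miss things now and then, are a little off and sometimes report something else, mostly with a low value. They report only what shows in the picture. A call takes as long as a camera call. They do not tell look-alikes from the thing itself.
- bot.search_frame(camera, thing): "bbox" ([left, top, width, height] in pixels, round what is visible of it).
Readings, each from a call of its own:
- bot.read_clock(): time.
- bot.read_joint_positions(): joint angles.
- bot.read_joint_vel(): joint speeds.
- bot.read_joint_efforts(): joint torques, N m.
- bot.read_position(): TCP position.
- bot.read_tool_rot(): TCP orientation.
- bot.read_ft_force(): force on the tool from outside, world axes, zero at the start.
- bot.read_moment(): the same for the moment, N m.
- bot.read_gripper_width(): opening from 0.0 (shut) to 1.0 (fully open).
- bot.read_finger_force(): force on a finger pad.
Only numpy, scipy, OpenCV 4.12 (cv2) and the standard library are available. Lean on these libraries where they do the work, as an engineer would, in place of code of your own. Each camera call takes 0.05 s, during which the arm holds its last target. There are 200 camera calls.

TASK

Pack the setting-out kit into the grey caddy: lay the red-capped marker centred in the channel of the red insert, lay the brass plumb bob centred in the channel of the yellow insert, and stand the reel of pink line upright in the ring of the blue insert, each resting fully down. The black-capped marker, the grey steel plumb bob and the small grey concrete cup do not belong to the kit: leave them where they are and do not push them aside.

Things in the scene. Friction and masses are not known exactly. Their poses are not given: they have to be found in the camera images.
- red_marker: White marker pen with a red cap, lying flat: 16 wide (x) x 136 long (y) x 16 mm high, about 17 g. Origin at the centre of its underside, y along the pen, z up. Belongs in the kit. Grasp across the 16 mm at its middle.
- brass_bob: Pale brass-coloured plumb bob lying flat: 30 wide (x) x 100 long (y) x 30 mm high, about 0.4 kg; does not roll. Origin at the centre of its underside, y along the bob. Belongs in the kit. Grasp across the 30 mm at its middle.
- pink_reel: Reel of pink mason's line with black flanges, standing upright: cylinder 55 mm in diameter, 54 mm high, about 0.14 kg. Origin at the centre of its underside, z up along its axis. Belongs in the kit. Grasp across the 55 mm.
- black_marker: Look-alike, stays on the table: marker pen with a black cap, same size and axes as the red-capped one.
- steel_bob: Look-alike, stays on the table: dark grey steel plumb bob lying flat, same size and axes as the brass one.
- grey_cup: Look-alike, stays on the table: small round grey concrete cup, 57 mm in diameter, 60 mm high, upright. Origin at the centre of its underside.
- caddy: Low grey tray fixed to the table, 128 (x) x 224 (y) mm, rim 12 mm high, which holds three inserts side by side along its y axis, centres 72 mm apart, in any order, their axes parallel to the tray's. Origin at the centre of its underside on the table, x and y along its sides, z up.
- marker_rest: Red insert for the marker: fixed block 116 (x) x 70 (y) x 10 mm in the caddy, origin under its centre, 4 mm above the table; top face, where the thing rests, 10 mm above the origin. Two pairs of cheeks (12 mm along x, at x = -46 and +46 mm, 10 mm high) leave a 26 mm wide channel along x; the middle is open for fingers. The pen lies along x, its ends over the tray's rim.
- bob_rest: Yellow insert for the plumb bob: fixed block 116 (x) x 70 (y) x 10 mm in the caddy, origin under its centre, 4 mm above the table; top face, where the thing rests, 10 mm above the origin. Two pairs of cheeks (12 mm along x, at x = -42 and +42 mm, 10 mm high) leave a 42 mm wide channel along x; the middle is open for fingers. The bob lies along x.
- reel_well: Blue insert for the line reel: fixed block 116 (x) x 70 (y) x 10 mm in the caddy, origin under its centre, 4 mm above the table; top face, where the thing rests, 10 mm above the origin. A black upright ring at its centre, inner diameter 65 mm, outer 71 mm, rising 12 mm above the top face; the reel stands inside it.
Mind the look-alikes: they are no part of the job. There is more than one size of the marker_rest; the job needs the largest.

How it is judged:
By the outcome, as a careful person would: the job done as asked, in the order asked, and still so for the second after the job is handed in, with the robot touching nothing.
It also fails if it takes over 86 s, if anything falls off the work surface, if the arm or the gripper's body presses on something with over 40 N, if the wrist force passes 120 N, or if a joint passes its speed limit or range.

## Working session

There is one attempt and no reset: what is moved stays moved. The work goes in short steps, each a Python script; the robot and the scene stay as the last script left them, time stands still between calls to the robot, and variables do not carry over. Pictures are saved under pics/ and viewed, at most 14 in all, crops included, and the job is handed in when it is done.

```bash
mkdir -p pics; ls
python3 - <<'E'
from cell import bot
import cv2
for n in ("top","side"):
    im=bot.camera(n); cv2.imwrite(f"pics/{n}0.png",im[:,:,::-1]); c=bot.calibration(n); print(n,c["mtx"],c["extrinsics"])
    for t in "red_marker brass_bob pink_reel grey_cup caddy marker_rest bob_rest reel_well".split():
        print(t,[(d["bbox"],round(d["confidence"],2)) for d in bot.search_frame(n,t)])
print(bot.read_clock())
E
```

```text
pics
top [[477.01704915   0.         324.65350681]
 [  0.         477.01704915 197.93891312]
 [  0.           0.           1.        ]] [[ 1.37963484e-03 -9.99998981e-01  3.66317577e-04 -2.14275566e-02]
 [-9.92647367e-01 -1.41382918e-03 -1.21033902e-01  4.42075008e-01]
 [ 1.21034297e-01 -1.96641589e-04 -9.92648306e-01  1.27487354e+00]
 [ 0.00000000e+00  0.00000000e+00  0.00000000e+00  1.00000000e+00]]
red_marker [([387.8, 133.6, 14.7, 47.3], 0.73)]
brass_bob [([411.5, 187.7, 16.5, 37.3], 0.62), ([419.8, 143.9, 22.6, 22.7], 0.6)]
pink_reel [([418.5, 143.6, 23.7, 21.3], 0.58), ([388.7, 133.2, 12.9, 47.9], 0.37)]
grey_cup [([375.7, 198.0, 23.1, 19.0], 0.73)]
caddy [([291.5, 117.8, 72.5, 49.0], 0.59)]
marker_rest [([196.8, 262.8, 20.3, 24.6], 0.76), ([286.0, 118.9, 29.0, 43.8], 0.73), ([380.6, 239.5, 16.5, 26.5], 0.73)]
bob_rest [([332.8, 125.2, 34.2, 42.3], 0.79)]
reel_well [([312.4, 119.3, 27.9, 46.7], 0.55)]
side [[468.86590108   0.         316.15462875]
 [  0.         468.86590108 199.50556121]
 [  0.           0.           1.        ]] [[ 0.85603325 -0.51622279 -0.0268532  -0.39576542]
 [-0.22014845 -0.31707715 -0.92249484  0.11141293]
 [ 0.46769833  0.79559795 -0.38507424  1.20853103]
 [ 0.          0.          0.          1.        ]]
red_marker [([363.8, 211.4, 38.3, 12.2], 0.56)]
brass_bob [([339.8, 227.6, 29.9, 21.0], 0.67)]
pink_reel [([399.9, 207.3, 23.9, 27.9], 0.76)]
grey_cup [([328.0, 207.6, 17.9, 28.5], 0.94)]
caddy [([325.2, 185.2, 68.8, 29.1], 0.75)]
marker_rest [([280.9, 234.5, 34.9, 19.1], 0.69), ([194.4, 182.3, 27.6, 12.3], 0.61), ([329.1, 182.2, 19.1, 7.6], 0.53)]
bob_rest [([360.1, 190.1, 27.9, 18.6], 0.84), ([327.8, 182.1, 19.2, 9.9], 0.67)]
reel_well [([339.0, 188.0, 38.2, 8.4], 0.54)]
0.9
```

View pics/top0.png

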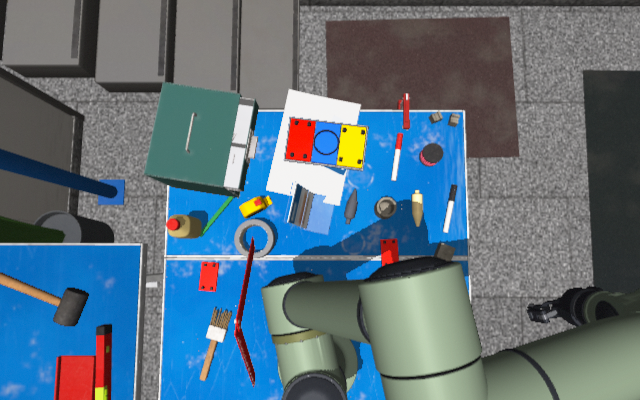

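View pics/side0.png

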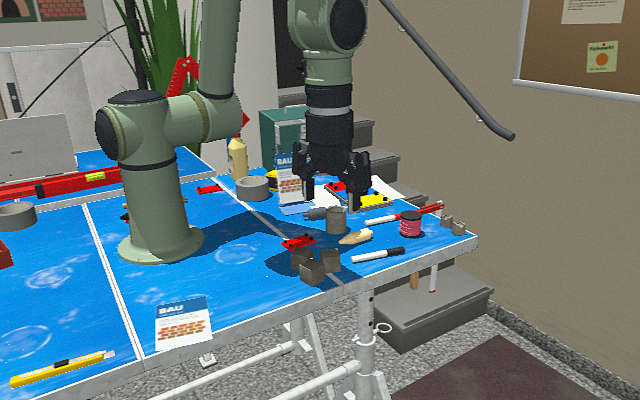

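Top view: red-capped marker at (398,157), black-capped marker (450,208), brass bob (418,208), steel bob (350,205), reel (430,155), cup (386,207). The caddy is at (327,143), with red, blue and yellow inserts from left to right. Small red rests lie loose at (208,275) and (389,250). The side view agrees, and it shows a standing leaflet near (310,205) in the top view. I'll check this in a close crop.

```bash
cat > h.py <<'E'
import numpy as np, cv2
from cell import bot
def ray(cam,uv,z):
    c=bot.calibration(cam); M=np.array(c["mtx"]); E=np.array(c["extrinsics"]); R,t=E[:3,:3],E[:3,3]
    C=-R.T@t; d=R.T@np.linalg.inv(M)@np.array([uv[0],uv[1],1.]); return C+d*(z-C[2])/d[2]
def proj(cam,p):
    c=bot.calibration(cam); E=np.array(c["extrinsics"]); q=np.array(c["mtx"])@(E[:3,:3]@np.array(p)+E[:3,3]); return q[:2]/q[2]
def poly(x,y,a,lx,ly,z):
    c,s=np.cos(a),np.sin(a); return [(x+c*u-s*v,y+s*u+c*v,z) for u,v in [(-lx,-ly),(lx,-ly),(lx,ly),(-lx,ly)]]
E
python3 - <<'E'
from h import *
im=cv2.imread("pics/top0.png"); hsv=cv2.cvtColor(im,cv2.COLOR_BGR2HSV)
crop=cv2.resize(im[85:235,270:470],None,fx=4,fy=4,interpolation=cv2.INTER_CUBIC); cv2.imwrite("pics/crop1.png",crop)
def seg(name,box,lo,hi,z):
    x0,y0,x1,y1=box; m=cv2.inRange(hsv[y0:y1,x0:x1],lo,hi)
    n,l,s,c=cv2.connectedComponentsWithStats(m); k=1+np.argmax(s[1:,4]); ys,xs=np.nonzero(l==k)
    pts=np.array([ray("top",(x+x0,y+y0),z)[:2] for x,y in zip(xs,ys)]).astype(np.float32)
    (cx,cy),(w,h),a=cv2.minAreaRect(pts); e=np.linalg.eigh(np.cov(pts.T))[1][:,1]
    print(name,s[k],"px",c[k]+[x0,y0],"rect",np.round([cx,cy,w,h],4),round(a,1),"mean",pts.mean(0).round(4),"axis deg",np.degrees(np.arctan2(e[1],e[0])).round(1))
seg("red",(280,110,318,170),(0,120,90),(8,255,255),.014)
seg("yellow",(330,115,375,175),(22,120,90),(35,255,255),.014)
seg("blue",(305,115,345,170),(100,120,90),(125,255,255),.014)
seg("marker white",(380,125,412,190),(0,0,150),(179,80,255),.012)
seg("marker red",(380,125,412,170),(0,120,90),(8,255,255),.012)
seg("brass",(405,180,430,235),(10,40,80),(35,255,255),.015)
seg("reel pink",(415,135,448,172),(150,60,60),(179,255,255),.04)
seg("reel dark",(415,135,448,172),(0,0,0),(179,255,75),.054)
E
```

```text
red [  6   8  30  44 990] px [300.23333333 139.66464646] rect [0.6083 0.0477 0.0709 0.1174] 83.0 mean [0.6079 0.0477] axis deg 173.7
yellow [   7   10   30   43 1008] px [351.29365079 146.0625    ] rect [ 0.5903 -0.0952  0.0706  0.1172] 82.8 mean [ 0.5899 -0.095 ] axis deg 172.1
blue [  6   7  30  43 980] px [325.80510204 142.84285714] rect [ 0.5993 -0.0238  0.0703  0.1174] 82.6 mean [ 0.5989 -0.0238] axis deg 172.1Traceback (most recent call last):
  File "<stdin>", line 13, in <module>
  File "<stdin>", line 7, in seg
  File "h.py", line 4, in ray
    c=bot.calibration(cam); M=np.array(c["mtx"]); E=np.array(c["extrinsics"]); R,t=E[:3,:3],E[:3,3]
ValueError: time passes only in moves, steps and waits
```

View pics/crop1.png

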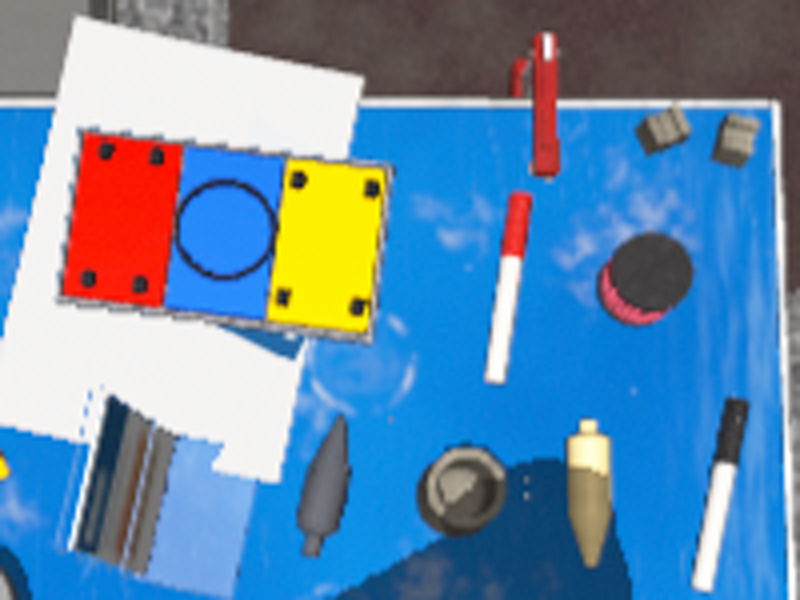

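Crop: red-capped pen at (508,288) on its own, with a red clamp just past its cap at (545,105). Brass bob at (588,490) with its tip toward the robot, reel at (648,278). The caddy fits 70×117 mm inserts at 72 mm spacing, yaw −7.2°, which matches the given sizes.

```bash
sed -i 's/^def ray/import functools\nfrom types import SimpleNamespace\n@functools.lru_cache(None)\ndef cal(n): return bot.calibration(n)\ndef ray/; s/c=bot.calibration(cam)/c=cal(cam)/' h.py
python3 - <<'E'
from h import *
im=cv2.imread("pics/top0.png"); hsv=cv2.cvtColor(im,cv2.COLOR_BGR2HSV)
def seg(name,box,lo,hi,z):
    x0,y0,x1,y1=box; m=cv2.inRange(hsv[y0:y1,x0:x1],lo,hi)
    n,l,s,c=cv2.connectedComponentsWithStats(m); k=1+np.argmax(s[1:,4]); ys,xs=np.nonzero(l==k)
    pts=np.array([ray("top",(x+x0,y+y0),z)[:2] for x,y in zip(xs,ys)]).astype(np.float32)
    (cx,cy),(w,h),a=cv2.minAreaRect(pts); e=np.linalg.eigh(np.cov(pts.T))[1][:,1]
    print(name,s[k],"rect",np.round([cx,cy,w,h],4),round(a,1),"mean",pts.mean(0).round(4),"axis deg",np.degrees(np.arctan2(e[1],e[0])).round(1))
nb=lambda b:(0,0,0)
seg("marker white",(380,125,412,190),(0,0,150),(179,80,255),.010)
seg("marker red",(390,132,412,170),(0,120,90),(8,255,255),.010)
# marker: everything non-blue
def nonblue(name,box,z):
    x0,y0,x1,y1=box; h=hsv[y0:y1,x0:x1]; m=cv2.bitwise_not(cv2.inRange(h,(95,60,40),(130,255,255)))
    n,l,s,c=cv2.connectedComponentsWithStats(m); k=1+np.argmax(s[1:,4]); ys,xs=np.nonzero(l==k)
    pts=np.array([ray("top",(x+x0,y+y0),z)[:2] for x,y in zip(xs,ys)]).astype(np.float32)
    (cx,cy),(w,hh),a=cv2.minAreaRect(pts); e=np.linalg.eigh(np.cov(pts.T))[1][:,1]
    print(name,s[k],"rect",np.round([cx,cy,w,hh],4),round(a,1),"mean",pts.mean(0).round(4),"axis",np.degrees(np.arctan2(e[1],e[0])).round(1))
nonblue("marker",(388,132,406,185),.010)
nonblue("brass",(409,186,427,230),.015)
nonblue("reel",(416,138,446,170),.03)
seg("reel dark",(415,135,448,172),(0,0,0),(179,255,75),.054)
for cam,z in (("side",.0),):
    print([ray("top",p,.054) for p in ((432.2,152.3),)])
print("cam C",-np.array(cal("top")["extrinsics"])[:3,:3].T@np.array(cal("top")["extrinsics"])[:3,3])
for p in (proj("side",(.60,-.19,.01)),proj("side",(.6,-.29,.054)),proj("side",(.6,-.0238,.026))): print(p)
s=cv2.imread("pics/side0.png"); cv2.imwrite("pics/crop2.png",cv2.resize(s[150:290,270:470],None,fx=4,fy=4,interpolation=cv2.INTER_CUBIC))
E
```

```text
marker white [ 11  24  10  32 170] rect [ 0.5386 -0.2177  0.0146  0.0901] 81.0 mean [ 0.5388 -0.2177] axis deg 171.1
marker red [ 6  2  6 16 67] rect [ 0.6047 -0.2284  0.0125  0.0431] 82.0 mean [ 0.6042 -0.2286] axis deg 171.3
marker [  3   1  12  48 260] rect [ 0.5618 -0.2209  0.0161  0.1369] 80.3 mean [ 0.5633 -0.2216] axis 171.0
brass [  3   4  11  37 324] rect [ 0.4163 -0.2746  0.0276  0.0995] 88.8 mean [ 0.419  -0.2746] axis 179.4
reel [  4   5  23  23 385] rect [ 0.5634 -0.3128  0.0504  0.0659] 44.7 mean [ 0.563  -0.3129] axis 133.8
reel dark [  8   9  20  19 286] rect [ 0.5623 -0.312   0.0486  0.0515] 26.8 mean [ 0.5622 -0.312 ] axis deg 91.2
[array([ 0.56349965, -0.31136434,  0.054     ])]
cam C [ 0.28455073 -0.02055182  1.31901498]
[391.94866602 210.16944346]
[416.96764075 207.63606104]
[357.71813722 187.58820601]
```

View pics/crop2.png

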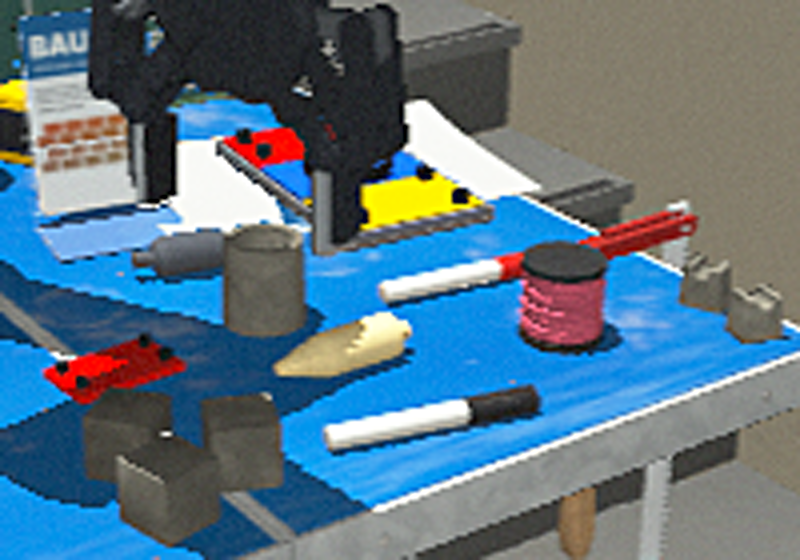

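Side crop: nothing stands near the red pen, the brass bob or the reel, and the clamp lies low beyond the cap. Sizes match (pen 16×137, bob 28×100 mm). I'll start with the marker.

```bash
cat >> h.py <<'E'
from scipy.spatial.transform import Rotation
CY=-7.2; INS={"red":(.6081,.0477),"blue":(.5991,-.0238),"yellow":(.5901,-.0951)}
def quat(deg,p):  # deg: heading of the closing line; choose the half turn with the least wrist travel
    best=None
    for d in (deg,deg+180):
        a=np.radians(d); y=np.array([np.cos(a),np.sin(a),0]); z=np.array([0,0,-1.]); R=np.c_[np.cross(y,z),y,z]
        q=np.roll(Rotation.from_matrix(R).as_quat(),1); s=bot.solve_ik(list(p),list(q))
        if s is not None:
            c=abs(s[5])
            if best is None or c<best[0]: best=(c,q)
    return list(best[1])
HI=0.19
def pick(x,y,deg,z,pre,force):
    q=quat(deg,(x,y,HI)); bot.set_gripper(pre/85); bot.move_pose([x,y,HI],q)
    bot.move_linear([x,y,z+.03],speed=.2); bot.move_linear([x,y,z],speed=.06)
    bot.set_gripper(0.,force); w=bot.read_gripper_width()*85; print("width",round(w,1),"finger",bot.read_finger_force())
    bot.move_linear([x,y,HI],speed=.15); print("held",bot.read_gripper_width()*85,bot.read_ft_force(),bot.read_clock())
def over(ins,deg):
    x,y=INS[ins]; bot.move_pose([x,y,HI],quat(deg,(x,y,HI))); print("over",bot.read_position(),bot.read_clock())
def down(ins,z,rel):
    x,y=INS[ins]; bot.move_linear([x,y,z+.025],speed=.15); bot.move_linear([x,y,z],speed=.04); bot.wait(.2)
    print("force",bot.read_ft_force()); bot.set_gripper(rel/85); bot.move_linear([x,y,HI],speed=.15); print(bot.read_clock())
def snap(name,cams=("top","side")):
    for n in cams: cv2.imwrite(f"pics/{name}_{n}.png",bot.camera(n)[:,:,::-1])
E
python3 - <<'E'
from h import *
pick(.5623,-.2212,81,.003,45,30)
over("red",90+CY)
snap("m1")
im=[cv2.resize(cv2.imread("pics/m1_top.png")[90:240,260:460],None,fx=3,fy=3),cv2.resize(cv2.imread("pics/m1_side.png")[100:250,250:450],None,fx=3,fy=3)]
cv2.imwrite("pics/m1.png",cv2.resize(np.hstack(im),(800,300)))
E
```

```text
width 15.5 finger 31.4764541387558
held 15.599083350662227 [ 0.0878035   0.381406   -0.63329343] 6.475
over [0.60810695 0.04664235 0.1898045 ] 7.5333
```

View pics/m1.png

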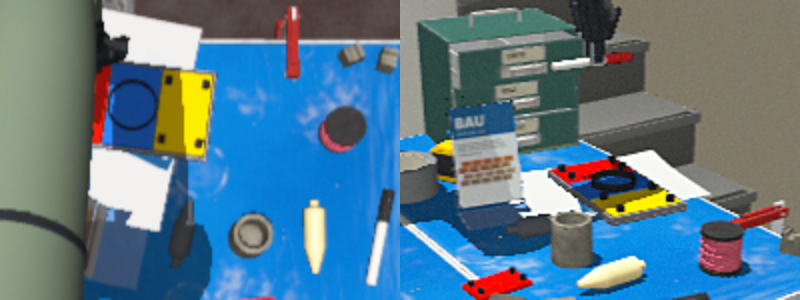

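The pen (15.5 mm wide) is held level over the red insert, gripped near its middle. I'll check the caddy position against the side camera, then lower.

Run:
```python
from h import *
hsv=cv2.cvtColor(cv2.imread("pics/m1_side.png"),cv2.COLOR_BGR2HSV); im=np.zeros(hsv.shape[:2],np.uint8)
x,y=INS["yellow"]; P=np.array([proj("side",p) for p in poly(x,y,np.radians(CY),.058,.035,.014)])
ys,xs=np.nonzero(cv2.inRange(hsv[180:215,330:400],(22,120,60),(35,255,255))); 
print("pred",P.round(1).tolist()); print("seen",xs.min()+330,xs.max()+330,ys.min()+180,ys.max()+180)
hull=cv2.convexHull(np.c_[xs+330,ys+180].astype(np.int32)); r=cv2.approxPolyDP(hull,3,True); print(r[:,0].tolist())
down("red",.0175,30)
```

```text
pred [[357.5, 206.8], [391.9, 199.6], [379.6, 191.9], [346.3, 198.6]]
seen 346 390 193 208
[[390, 200], [356, 208], [346, 201], [378, 193]]
force [-2.29656521  0.69744031  4.85690857]
11.3333
```

Run:
```python
from h import *
pick(.4163,-.2746,89,.004,52,70)
snap("m2")
im=[cv2.resize(cv2.imread("pics/m2_top.png")[105:180,275:375],(400,300),interpolation=cv2.INTER_CUBIC),cv2.resize(cv2.imread("pics/m2_side.png")[170:230,315:415],(400,300),interpolation=cv2.INTER_CUBIC)]
cv2.imwrite("pics/m2.png",np.hstack(im))
```

```text
width 28.6 finger 70.36563277244568
held 28.49511379430449 [ 0.41438513  1.31008071 -3.34166153] 16.375
```

View pics/m2.png

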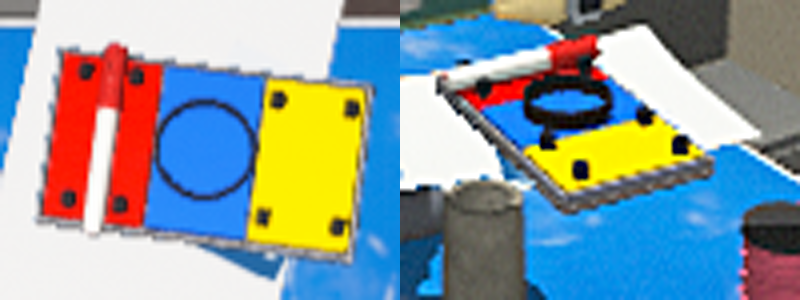

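The pen lies centred between the cheek pairs of the red insert: cheeks at (86,71)/(137,77) and (68,199)/(120,204), with the pen midway. Next is the bob.

Run:
```python
from h import *
over("yellow",90+CY); down("yellow",.0187,37)
# reel: centre it gently across x first, then grasp across y
x,y,z=.562,-.312,.020
q=quat(0,(x,y,HI)); print("ik",bot.solve_ik([x,y,HI],q)); bot.move_pose([x,y,HI],q); bot.set_gripper(1.)
snap("m3")
im=[cv2.resize(cv2.imread("pics/m3_top.png")[105:180,275:375],(400,300),interpolation=cv2.INTER_CUBIC),cv2.resize(cv2.imread("pics/m3_side.png")[170:230,315:415],(400,300),interpolation=cv2.INTER_CUBIC)]
im2=[cv2.resize(cv2.imread("pics/m3_top.png")[95:220,340:480],(400,300)),cv2.resize(cv2.imread("pics/m3_side.png")[120:270,290:490],(400,300))]
cv2.imwrite("pics/m3.png",np.vstack([np.hstack(im),np.hstack(im2)]))
```

```text
over [ 0.58937731 -0.09582462  0.18960961] 17.4583
force [-1.22093153 -0.38715124 -2.27126712]
21.1
ik [-0.62154757  0.52552681  0.00928532  1.05455484  0.          0.94924876]
```

View pics/m3.png

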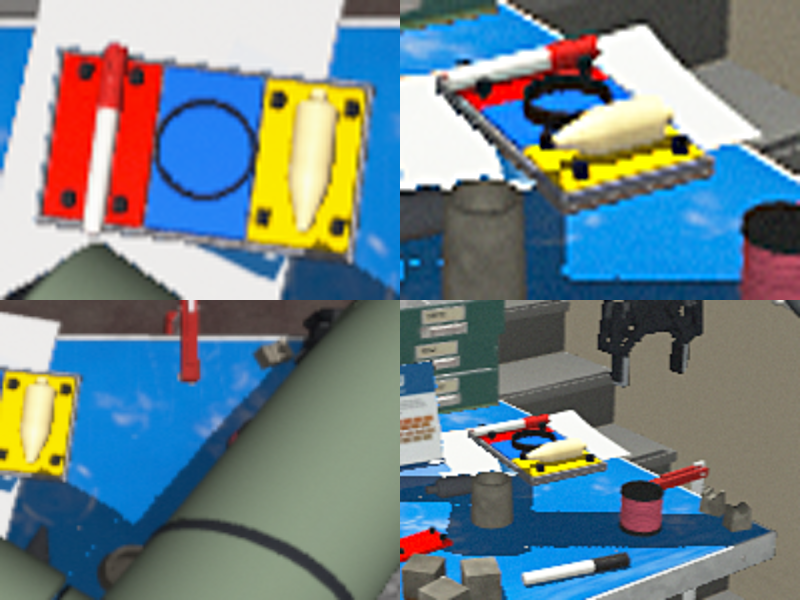

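The bob is centred in the yellow channel (crop 314,160). The reel is standing clear.

Run:
```python
from h import *
x,y,z=.562,-.312,.020
bot.set_gripper(80/85,20); bot.move_linear([x,y,z+.03],speed=.2); bot.move_linear([x,y,z],speed=.06)
bot.set_gripper(0.,20); print("squeeze",bot.read_gripper_width()*85); bot.set_gripper(80/85)
bot.move_linear([x,y,.12],speed=.2)
pick(x,y,90,z,80,45); over("blue",CY)
snap("m4",("side",)); cv2.imwrite("pics/m4.png",cv2.resize(cv2.imread("pics/m4_side.png")[90:240,270:470],(800,600)))
```

```text
squeeze 54.04511823018384
width 53.6 finger 47.831915616989136
held 53.62206280652718 [-0.1249794   0.04608421 -0.31154258] 30.625
over [ 0.59911285 -0.02414277  0.18986825] 32.4917
```

View pics/m4.png

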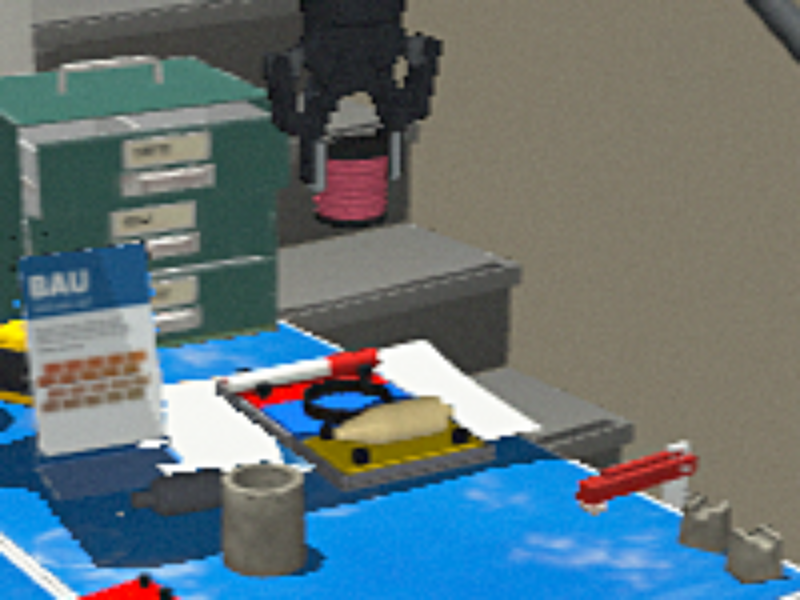

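The reel is held upright over the ring. I'll lower it and watch the contact force.

Run:
```python
from h import *
x,y=INS["blue"]
bot.move_linear([x,y,.068],speed=.15); print("ft",bot.read_ft_force())
hit=bot.move_linear([x,y,.0355],speed=.03,until_force=8); print(hit,bot.read_position(),bot.read_ft_force())
if not hit:
    bot.set_gripper(78/85); bot.move_linear([x,y,HI],speed=.15)
    bot.goto_joints([-1.358,.326,-.193,1.052,0,1.437])
snap("m5"); print(bot.read_clock())
im=[cv2.resize(cv2.imread("pics/m5_top.png")[95:245,270:470],(400,300),interpolation=cv2.INTER_CUBIC),cv2.resize(cv2.imread("pics/m5_side.png")[170:230,315:415],(400,300),interpolation=cv2.INTER_CUBIC),
cv2.resize(cv2.imread("pics/m5_top.png")[105:180,275:375],(400,300),interpolation=cv2.INTER_CUBIC),cv2.resize(cv2.imread("pics/m5_side.png")[120:270,290:490],(400,300))]
cv2.imwrite("pics/m5.png",np.vstack([np.hstack(im[:2]),np.hstack(im[2:])]))
```

```text
ft [-0.31501885 -0.46407403 -1.28126574]
False [ 0.59931866 -0.02384366  0.03574761] [-0.09001748  0.19580314 -1.73797055]
38.6917
```

View pics/m5.png

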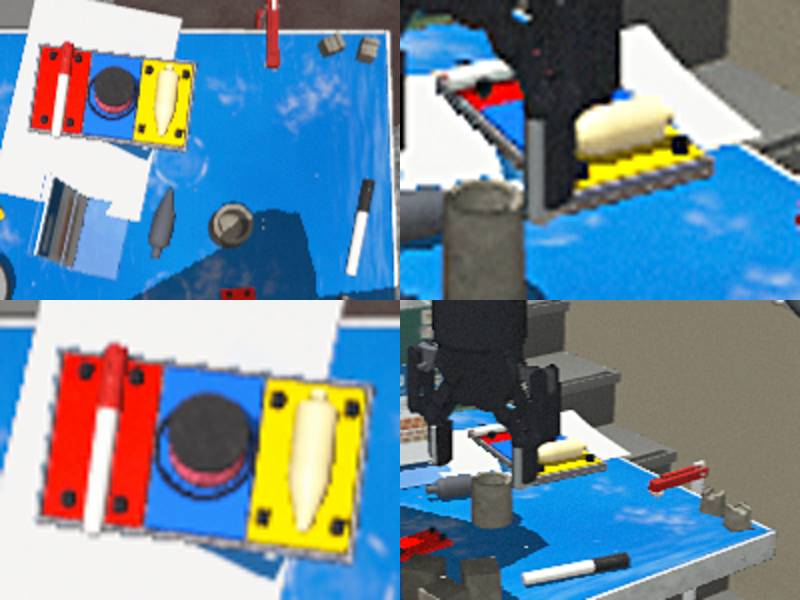

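Top view: all three pieces are seated. The gripper hides the reel from the side, so I'll move clear to check that it's fully down.

Run:
```python
from h import *
bot.move_pose([.4163,-.2746,.22],quat(89,(.4163,-.2746,.22))); snap("m6")
a=cv2.imread("pics/m6_side.png"); k=8; im=cv2.resize(a[165:225,325:405],(800,600),interpolation=cv2.INTER_CUBIC)
x,y=INS["blue"]
for z,c in ((.014,(0,255,0)),(.068,(0,255,0)),(.080,(0,0,255))):
    p=np.array([(proj("side",(x+.0275*np.cos(t),y+.0275*np.sin(t),z))-[325,165]+.5)*10 for t in np.linspace(0,6.28,60)]).astype(np.int32)
    cv2.polylines(im,[p],True,c,1)
cv2.imwrite("pics/m6.png",im); print(bot.read_clock())
```

```text
40.65
```

View pics/m6.png

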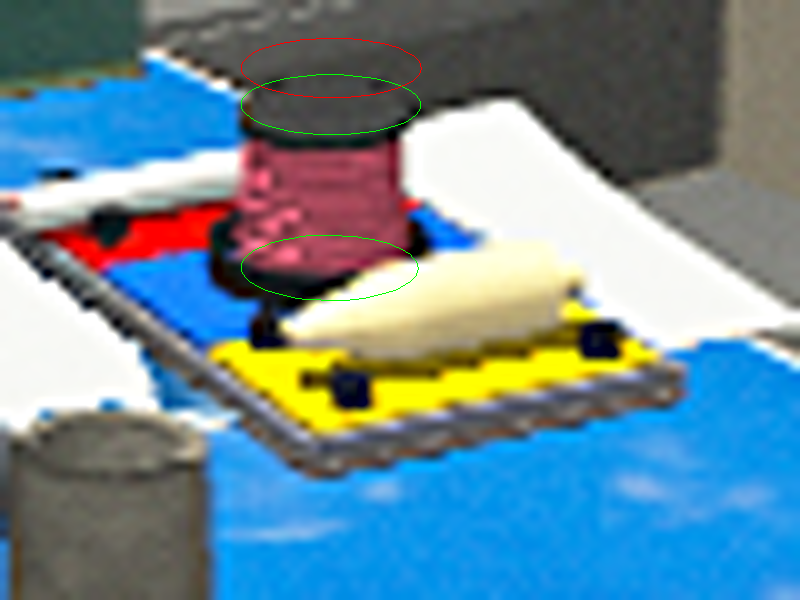

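The reel's top flange (330,105) matches the seated outline in green, not the one perched on the ring in red. All three pieces are down and the arm is clear, so I'm handing in.

```bash
python3 -c "
from cell import bot
print(bot.close_job())"
```

```text
the job is handed in; nothing more can be done
None
```

The job is handed in at about 41 s: the camera checks show the red-capped marker, the brass bob and the pink reel seated in their inserts, placed in that order, and I saw no sign of the look-alikes having moved.

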